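Index the drawer divider to the next hole

TASK

Pull the drawer of the little bench cabinet out to its stop. Then make the feeler gauge's compartment one hole wider: pull up the red knob of the divider's lock plunger, slide the divider to the next hole on the side away from the feeler gauge, and let the pin drop fully home there, leaving the feeler gauge and the tape roll in the drawer and the things beside the cabinet alone. Finish while still holding the knob, with the pin fully home; do not let go.

Things in the scene. Friction and masses are not known exactly. Their poses are not given: they have to be found in the camera images.
- cabinet: Grey bench cabinet, 208 mm deep, 300 mm wide, 125 mm high, fixed, standing on the bench. Origin: under its middle, on the bench top. x points from the front to the back, y to its left as seen from the robot, z up; the drawer opens along -x. The blue drawer front stands 115 mm in front of the origin when shut, and reaches from 5 to 121 mm above the bench.
- drawer (a joint): How far the drawer is pulled out, m: 0 shut, 0.160 at its stop. It starts up to 30 mm open. Friction about 4 N, no spring. Inside the drawer is 262 mm wide; its blue-matted floor is 16 mm above the bench and its side and back walls reach up to 58 mm.
- drawer_handle (a point): Middle of the drawer's steel bar handle, a round bar about 10 mm thick and 120 mm long over all along the cabinet's y, 104 mm above the bench, 48 mm in front of the blue front; the cabinet's top is 21 mm above it. It moves with the drawer.
- divider (a joint): Where the divider stands along the rail, m: 0 in the middle hole, positive to the cabinet's +y (left), stops at -0.075 and 0.075. The holes are at -0.070, -0.035, 0, 0.035 and 0.070. The orange divider plate (5 mm thick) hangs behind a dark saddle (32 mm wide, top 57 mm above the bench) that rides on the rail. It starts pinned in the middle hole; friction about 1.5 N when the pin is out.
- plunger (a joint): How far the lock pin is pulled up, m: 0 fully home in a hole, 0.018 at its stop. The 10 mm pin with a round tip reaches 12 mm into the rail, so it is clear of the hole from about 0.012 up. A spring pushes it down with 4 N at 0 and 8 N at the stop; off a hole, the pin rests on the rail at about 0.012.
- knob: Red round knob on top of the lock pin, 24 mm across, upright; origin on its axis at the height to grip it, 84 mm above the bench when the pin is home; the knob reaches from 16 mm below the origin to 12 mm above it. It lies on the saddle's middle, 64 mm behind the outer face of the drawer's front, and moves with drawer, divider and pin. The steel barrel below it is 18 mm across.
- middle_hole (a point): Centre of the middle hole of the rail, at its upper mouth, 46 mm above the bench. The aluminium hole rail runs across the drawer along the cabinet's y, 10 mm thick, with five holes 13 mm wide, 35 mm apart, at -0.070, -0.035, 0, 0.035 and 0.070. It moves with the drawer.
- drawer_floor (a point): Point on the upper face of the drawer's floor; right above the cabinet's origin when the drawer is shut, it moves with the drawer.
- feeler_gauge: Steel feeler gauge (a closed fan of blades in a dark sheath), 22 x 95 mm, 10 mm high, lying loose on the drawer floor roughly front to back, partly under the rail, in the left or the right compartment. Origin: centre of its underside; long axis = its y.
- tape_roll: Roll of black insulating tape, 62 mm across, 19 mm high, loose on the drawer's floor in the other compartment. Origin: centre of its underside.
- oil_filter: White and green oil filter, 69 mm across, 92 mm high, standing on the bench left of the cabinet; bystander. Origin: centre of its underside.
- grease_tin: Blue, yellow and white round grease tin, 68 mm across, 69 mm high, on the bench right of the cabinet; bystander. Origin: centre of its underside.
- tape_measure: Yellow tape measure, 39 x 79 x 66 mm high, on the bench to the right in front of the cabinet; bystander. Origin: centre of its underside.

How it is judged:
On the way, in this order (a step that is already met when the one before it is completed fails the run):
1. the drawer is pulled out to its stop (value of joint drawer above 0.152 m), for 0.2 s.
2. with the drawer out, the lock pin is pulled up clear of its hole (value of joint drawer above 0.152 m and value of joint plunger above 0.0105 m), for 0.1 s.
3. the divider stands at the next hole on the side away from the feeler gauge (((y of feeler_gauge in the frame of cabinet above 0 m and value of joint divider between -0.0385 and -0.0315 m) or (y of feeler_gauge in the frame of cabinet below 0 m and value of joint divider between 0.0315 and 0.0385 m))), for 0.1 s.
At the end, for the whole second after the job is handed in: Drawer within 8 mm of its stop; divider within 3.5 mm of the next hole (35 mm from the middle one) on the side away from the feeler gauge; lock pin within 2.5 mm of fully home; the fingers still hold the red knob with more than 2 N; feeler gauge and tape roll lie in the drawer (value of joint drawer above 0.152 m and ((y of feeler_gauge in the frame of cabinet above 0 m and value of joint divider between -0.0385 and -0.0315 m) or (y of feeler_gauge in the frame of cabinet below 0 m and value of joint divider between 0.0315 and 0.0385 m)) and value of joint plunger below 0.0025 m and contact force between the fingers and knob above 2 N and z of feeler_gauge in the frame of drawer_floor between -0.01 and 0.02 m and horizontal distance between each of feeler_gauge, tape_roll and drawer_floor below 0.16 m and z of tape_roll in the frame of drawer_floor between -0.01 and 0.02 m); the arm keeps its last pose, push and grip.
It fails at once if oil filter pushed more than 30 mm or tipped over (distance of oil_filter from where it was at the start of the episode above 0.03 m or angle between oil_filter's own z axis and vertical above 0.5 rad).
It fails at once if grease tin pushed more than 30 mm or tipped over (distance of grease_tin from where it was at the start of the episode above 0.03 m or angle between grease_tin's own z axis and vertical above 0.5 rad).
It fails at once if tape measure pushed more than 30 mm or tipped over (distance of tape_measure from where it was at the start of the episode above 0.03 m or angle between tape_measure's own z axis and vertical above 0.5 rad).
It also fails if it takes over 45 s, if anything falls off the work surface, if the arm or the gripper's body presses on something with over 40 N, if the wrist force passes 120 N, or if a joint passes its speed limit or range.

ROBOT

A 6-joint arm with a two-finger parallel gripper is mounted at the origin on a cart in front of the work surface, level with it; the furniture and walls round the work are solid. World frame = base frame: x ahead of the robot, y to its left, z up, the work surface at z = 0. Lengths are in m, angles in rad, forces in N, time in s.
With the tool pointing down it reaches from about 0.275 to 1 m from the base axis. Payload 8.4 kg.
Tool frame: the origin (TCP) lies at the very end of the fingers, on their centre line; the grasp point (between the pads) lies pinch_z behind it (pinch_z is the distance from the TCP to the grasp point, in m); z points along the fingers, x is the direction in which the jaws open and shut, and the axes are right-handed (so a half turn about z gives the same grasp; the last joint's range is limited). The gripper opens to 85 mm and grips with 20 to 120 N. Pads are 22 mm wide; open, the fingers measure 114 mm over their backs; the gripper's body (76 mm by 85 mm) begins 54 mm behind the grasp point. The pads swing forward as they close: fully open they stand 13 mm farther back than shut.
Start: joints at [1.125, 0.353, 1.633, -0, 1.155, -0.002], TCP at [0.268, 0.564, 0.231] pointing down, gripper open.
Joint ranges: [-2.63, 2.63], [-0.92, 2.1], [0.06, 2.66], [-1.3, 4.44], [0, 2.69], [-3.02, 3.02]. Speed limits (rad/s): [2.22, 2.22, 2.79, 3.14, 3.14, 3.14].

INTERFACE

Orientations are given as a unit quaternion [x, y, z, w].
In Python, from bench import observe, capture, get_calibration, close_job, silhouettes, mark_of, pinch_z gives the robot as it stands.
- The arm moves only by the tool step_arm, never from a script. Its argument "increments" is a list of rows, each an object with "linear": the shift along the tool's x, y, z in m, a list of three; "delta_rot": the turn, a rotation vector about the tool's x, y, z in rad, a list of three. A call has 1 to 5 rows; each row shifts and turns the pose as measured when the row begins, along the tool's axes as they then stand; what a row does not reach is not made up. A row lasts 1/10 s, in which the tool goes at most 50 mm and 8.59 degrees, less where a joint would pass 70% of its speed; a pose out of reach is approached as far as the arm can. A call with a gripper value outside its range is refused whole. "grip" is the opening, from 0 (shut) to 1 (fully open), set as the call begins (left out, the last holds). The fingers move at their own pace and stop on an object; "newtons" is the grip in N (left out, the last holds). Time passes only in rows, so rows that do not move let the fingers close. It gives the time, the measured TCP pose, the force and the opening at its end, in the units of the state.
- observe(): the state, without advancing time (a new reading comes with each control period).
- capture(name): name is "scene" or "top" or "wrist"; returns the picture (480x640x3 uint8, blue, green, red); there is no depth.
- get_calibration(name): a dict with "intrinsics" (3x3 intrinsics, pixels), "k1" (the pictures are not rectified: a ray, as slopes to the right and down, at radius r is drawn at 1 + k1 r^2 times it, then the intrinsics apply), "view" (4x4, takes a point from world to camera coordinates). Camera axes: x right, y down, z forward; pixel columns grow to the right and rows downward; lengths in m; the calibration is good to about 2 mm. A picture is of the moment at which its call begins: read the wrist's pose just before it. get_calibration takes no time and is no camera call; for the wrist camera it gives the pose at the moment of the call.
- close_job(): hands the job in, once; it reports no verdict.
Trained networks look in the newest picture that a camera, given by its name, has taken for a name from the list of things; names that differ only in an ending like _2 or _b are one class to them, and where a whole thing is asked for, a point or a joint stands for the part that bears it (a point fixed in the world has none). Each returns a list of dicts, best first, with "conf" (0 to 1); they miss things now and then, are a little off and sometimes report something else, mostly with a low value. They report only what shows in the picture. A call takes as long as a camera call.
- silhouettes(camera, target): "region" (480x640 bool, what is visible of it) and "uv" ([column, row] in pixels, amid what is visible of it).
- mark_of(camera, target): "uv" ([column, row] in pixels: a listed point, or the origin of a listed thing).
The state is a dict: "clock": time; "joint_pos": joint angles; "qd": joint speeds; "joint_torque": joint torques, N m; "tcp_pos": TCP position; "eef_rot": TCP orientation; "wrist_force": force on the tool from outside, world axes, zero at the start; "wrist_torque": the same for the moment, N m; "width": finger opening in m.
Only numpy, scipy, OpenCV 4.12 (cv2) and the standard library are available. Lean on these libraries where they do the work, as an engineer would, in place of code of your own. Each camera call takes 0.05 s, during which the arm holds its last target.

## Working session

There is one attempt and no reset: what is moved stays moved. The work goes in short steps, Python scripts to look and compute and a tool call to move; the robot and the scene stay as the last step left them, time stands still between calls to the robot, and variables do not carry over. Pictures are saved under pics/ and viewed, and the job is handed in when it is done.

Besides the shell and the picture viewer there is one more tool, called by a JSON object that holds its "op" and its "data", one argument or row to a line. step_arm: Moves the arm, as the interface text tells. Its arguments: {"type":"object","properties":{"increments":{"type":"array"},"grip":{"type":"number"},"newtons":{"type":"number"}},"required":["increments"]}

```bash
mkdir -p pics; cat > h.py <<'E'
import numpy as np, cv2
from bench import *
from scipy.spatial.transform import Rotation as R
def ray(cam,uv,cal=None):
    c=cal or get_calibration(cam);K=np.array(c["intrinsics"]);V=np.array(c["view"])
    p=np.array([(uv[0]-K[0,2])/K[0,0],(uv[1]-K[1,2])/K[1,1]]);q=p.copy()
    for _ in range(50):q=p/(1+c["k1"]*(q@q))
    d=V[:3,:3].T@np.array([*q,1]);o=-V[:3,:3].T@V[:3,3];return o,d/np.linalg.norm(d)
def atz(cam,uv,z,cal=None):
    o,d=ray(cam,uv,cal);return o+d*(z-o[2])/d[2]
def proj(cam,P,cal=None):
    c=cal or get_calibration(cam);K=np.array(c["intrinsics"]);V=np.array(c["view"])
    x=V[:3,:3]@np.array(P)+V[:3,3];q=x[:2]/x[2];q=q*(1+c["k1"]*(q@q));return K[:2,:2]@q+K[:2,2]
def tri(l):
    A=np.zeros((3,3));b=np.zeros(3)
    for o,d in l:
        M=np.eye(3)-np.outer(d,d);A+=M;b+=M@o
    x=np.linalg.solve(A,b);return x,[np.linalg.norm((np.eye(3)-np.outer(d,d))@(x-o)) for o,d in l]
E
python3 - <<'E'
from h import *
s=observe();print(s, pinch_z if not callable(pinch_z) else pinch_z())
for c in ["scene","top","wrist"]:
    im=capture(c);cv2.imwrite(f"pics/{c}0.png",im)
    cal=get_calibration(c);print(c,cal)
    if c!="wrist":
        for t in ["drawer_handle","cabinet","knob","middle_hole","feeler_gauge","tape_roll","oil_filter","grease_tin","tape_measure","drawer_floor"]:
            r=mark_of(c,t);print(t,[(np.round(x["uv"]),round(x["conf"],2)) for x in r[:2]])
E
```

```text
{'clock': 0.0, 'joint_pos': array([ 1.12461801e+00,  3.53650464e-01,  1.63413017e+00,  1.64823425e-05,
        1.15517729e+00, -2.38305450e-03]), 'qd': array([-0.00049208,  0.00042005, -0.00036039,  0.00089512,  0.00052286,
       -0.00270642]), 'joint_torque': array([ 1.31099798e-03, -6.05240464e+01, -3.42079604e+01, -1.39061763e-04,
        9.13866417e-03,  1.09018313e-05]), 'tcp_pos': array([0.26814095, 0.5640416 , 0.23056192]), 'eef_rot': array([ 8.45392074e-01,  5.34145838e-01, -5.81968401e-04,  3.56869033e-04]), 'wrist_force': array([0.16330867, 0.3618256 , 0.23045362]), 'wrist_torque': array([-0.00442609,  0.04770721,  0.04287384]), 'width': 0.08523862980174776} 0.0187
scene {'intrinsics': array([[436.51573365,   0.        , 320.51399783],
       [  0.        , 436.51573365, 237.49789397],
       [  0.        ,   0.        ,   1.        ]]), 'k1': -0.09763909163790885, 'view': array([[-0.55077498, -0.83460343, -0.00916765,  0.46631212],
       [-0.74150644,  0.49432131, -0.45366798,  0.44550391],
       [ 0.38316462, -0.2430711 , -0.89112362,  0.7842675 ],
       [ 0.        ,
[... 1067 characters left out ...]
[(array([410., 230.]), 0.93), (array([295., 276.]), 0.49)]
tape_measure [(array([415., 285.]), 0.71), (array([199., 262.]), 0.33)]
drawer_floor []
wrist {'intrinsics': array([[371.6210178 ,   0.        , 323.37960028],
       [  0.        , 371.6210178 , 234.48753475],
       [  0.        ,   0.        ,   1.        ]]), 'k1': 0.020154783646676798, 'view': array([[ 4.29430900e-01,  9.03099601e-01, -4.62121844e-04,
        -6.24340358e-01],
       [ 8.71138148e-01, -4.14097942e-01,  2.63896232e-01,
        -3.47531306e-02],
       [ 2.38133218e-01, -1.13727768e-01, -9.64550966e-01,
         3.77589218e-01],
       [ 0.00000000e+00,  0.00000000e+00,  0.00000000e+00,
         1.00000000e+00]])}
```

View pics/scene0.png

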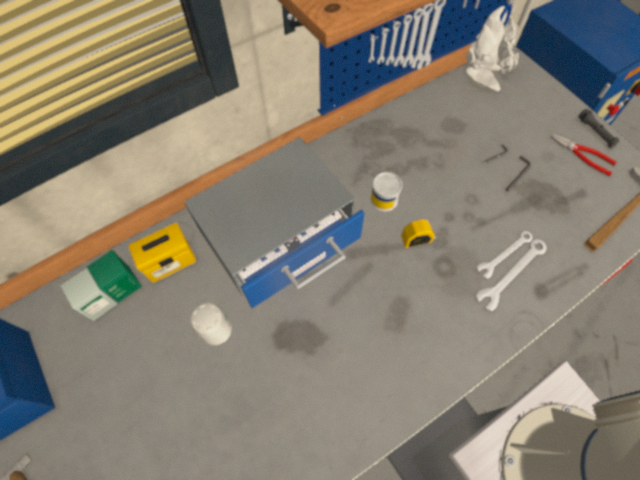

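View pics/top0.png

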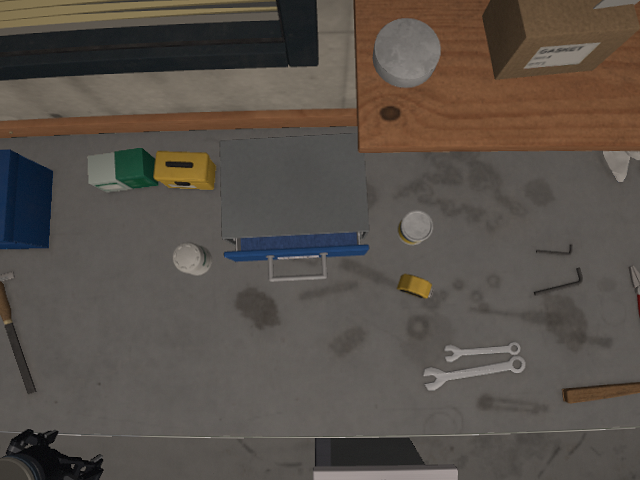

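```bash
python3 - <<'E'
from h import *
print(tri([ray("scene",[320,271]),ray("top",[297,275])]))
capture("top")
for t in ["drawer_handle","cabinet","drawer"]:
    for r in silhouettes("top",t)[:2]:
        m=r["region"].astype(np.uint8);print(t,r["conf"],r["uv"],cv2.minAreaRect(cv2.findNonZero(m)))
for z,uv in((.104,[297,275]),):print(atz("top",uv,z))
E
```

```text
(array([0.57228951, 0.18339938, 0.10001201]), [np.float64(0.001883866688253238), np.float64(0.0018838666882532449)])
drawer_handle 0.55 [296.8, 249.9] ((296.3163146972656, 257.5096435546875), (46.5671272277832, 144.27398681640625), 86.98721313476562)
cabinet 0.94 [291.9, 200.8] ((294.04443359375, 208.11715698242188), (144.26535034179688, 146.83763122558594), 86.88916015625)
cabinet 0.17 [414.4, 285.2] ((415.3500671386719, 285.9500427246094), (34.78504943847656, 19.922346115112305), 18.43494987487793)
drawer 0.97 [298.1, 250.1] ((296.37139892578125, 257.6495666503906), (45.04315948486328, 144.2729949951172), 87.0262680053711)
drawer 0.5 [416.1, 230.7] ((414.7500305175781, 227.25), (31.11269760131836, 36.06244659423828), 45.0)
[0.57338058 0.18450565 0.104     ]
```

The top view shows the handle bar from about (271,280) to (325,278). The cabinet is turned slightly, with the drawer a little open. I'll zoom in.

```bash
python3 - <<'E'
import cv2
im=cv2.imread("pics/top0.png");cv2.imwrite("pics/top0z.png",cv2.resize(im[215:295,210:375],None,fx=4.8,fy=4.8,interpolation=cv2.INTER_CUBIC))
im=cv2.imread("pics/scene0.png");cv2.imwrite("pics/scene0z.png",cv2.resize(im[190:310,220:380],None,fx=4.8,fy=4.8,interpolation=cv2.INTER_CUBIC))
E
```

```text
(no output)
```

View pics/top0z.png

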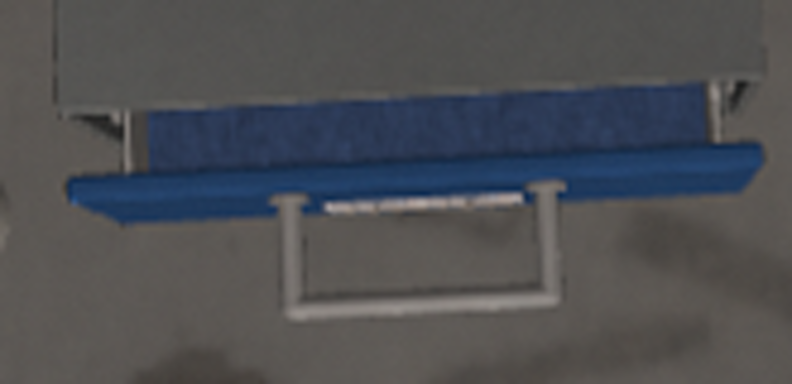

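View pics/scene0z.png

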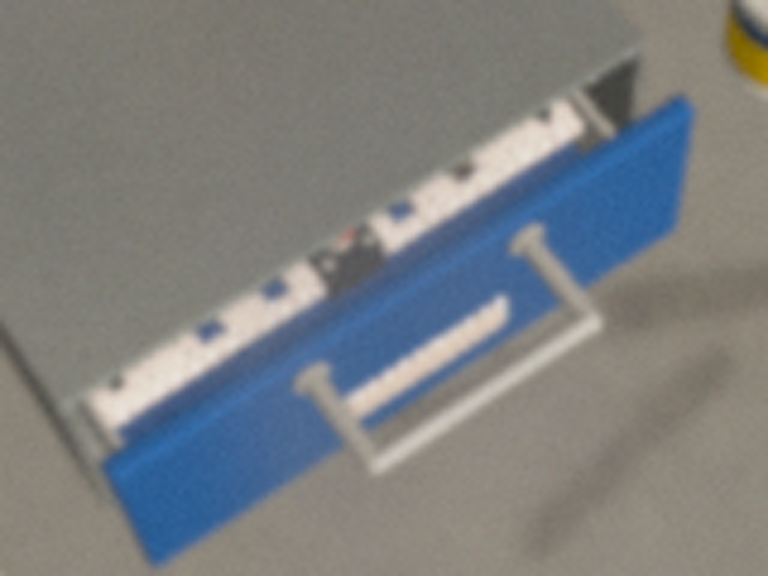

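```bash
python3 - <<'E'
from h import *
L=[270,279.6];Rr=[326,277.1]
a=atz("top",L,.104);b=atz("top",Rr,.104);print(a,b,np.linalg.norm(a-b),(a+b)/2)
a2,_=tri([ray("top",L),ray("scene",[298.3,286.9])]);b2,_=tri([ray("top",Rr),ray("scene",[345,257.1])]);print(a2,b2,_,(a2+b2)/2)
d=a-b;yaw=np.arctan2(-d[0],d[1]);print("cab yaw",np.degrees(yaw))
# front top edge at z .121: zoom corners
A=atz("top",[210+70/4.8,215+180/4.8],.121);B=atz("top",[210+760/4.8,215+147/4.8],.121);d=A-B;print(A,B,np.linalg.norm(d),np.degrees(np.arctan2(-d[0],d[1])))
# cabinet front top edge z .125
A=atz("top",[210+60/4.8,215+112/4.8],.125);B=atz("top",[210+762/4.8,215+78/4.8],.125);d=A-B;print(A,B,(A+B)/2,np.linalg.norm(d),np.degrees(np.arctan2(-d[0],d[1])))
for t,z in(("oil",.0),):print(atz("top",[198,258],0),atz("top",[415,285],0),atz("top",[410,230],0))
E
```

```text
[0.56470719 0.24004366 0.104     ] [0.56823957 0.12517506 0.104     ] 0.11492290096782523 [0.56647338 0.18260936 0.104     ]
[0.56366199 0.23844086 0.11007753] [0.5677572  0.12464529 0.10303096] [np.float64(0.000751379054499546), np.float64(0.0007513790544993352)] [0.56570959 0.18154307 0.10655424]
cab yaw 1.7613739246086972
[0.62022113 0.33080051 0.121     ] [0.62969012 0.03855915 0.121     ] 0.2923947228540331 1.8558057696517307
[0.6488621  0.33450543 0.125     ] [0.65844906 0.03729689 0.125     ] [0.65365558 0.18590116 0.125     ] 0.2973631264337638 1.8475319269087396
[ 6.20987222e-01  4.19164243e-01 -2.22044605e-16] [ 0.55233094 -0.07498839  0.        ] [ 0.67789265 -0.06815359  0.        ]
```

```bash
cat >> h.py <<'E'
def plan(pos,yaw_deg,n=None,ap=(0,0),step=.045):
    "tool down, tool x at yaw"
    s=observe();p=np.array(s["tcp_pos"]);r=R.from_quat(s["eef_rot"])
    y=np.radians(yaw_deg);T=R.from_matrix(np.array([[np.cos(y),np.sin(y),0],[np.sin(y),-np.cos(y),0],[0,0,-1]]))
    pos=np.array(pos);w=(r.inv()*T).as_rotvec();
    k=n or int(np.ceil(max(np.linalg.norm(pos-p)/step,np.linalg.norm(w)/.14,1)))
    print("clock",s["clock"],"p",p.round(4),"rot left",w.round(3),"F",np.round(s["wrist_force"],1),"w",s["width"],"k",k)
    for i in range(k):
        l=r.inv().apply((pos-p)/k);print(l.round(4).tolist(),(w/k).round(4).tolist());r=r*R.from_rotvec(w/k)
E
python3 -c "
from h import *
plan([.5665,.183,.19],1.85)"
```

```text
clock 1.35 p [0.2684 0.5645 0.2313] rot left [-0.     0.     1.095] F [-0.1  0.9  0.3] w 0.08539909632896367 k 11
[-0.0197, 0.0394, 0.0038] [-0.0, 0.0, 0.0995]
[-0.0157, 0.0411, 0.0038] [-0.0, 0.0, 0.0995]
[-0.0115, 0.0425, 0.0038] [-0.0, 0.0, 0.0995]
[-0.0072, 0.0434, 0.0038] [-0.0, 0.0, 0.0995]
[-0.0029, 0.0439, 0.0038] [-0.0, 0.0, 0.0995]
[0.0015, 0.044, 0.0038] [-0.0, 0.0, 0.0995]
[0.0059, 0.0436, 0.0038] [-0.0, 0.0, 0.0995]
[0.0102, 0.0428, 0.0038] [-0.0, 0.0, 0.0995]
[0.0144, 0.0416, 0.0038] [-0.0, 0.0, 0.0995]
[0.0184, 0.04, 0.0038] [-0.0, 0.0, 0.0995]
[0.0223, 0.0379, 0.0038] [-0.0, 0.0, 0.0995]
```

{"op": "step_arm", "data": {
  "increments": [
    {"linear": [-0.02,0.039,0.003],"delta_rot": [0,0,0.1]},
    {"linear": [-0.016,0.041,0.003],"delta_rot": [0,0,0.1]},
    {"linear": [-0.0115,0.0425,0.003],"delta_rot": [0,0,0.1]},
    {"linear": [-0.007,0.043,0.003],"delta_rot": [0,0,0.1]},
    {"linear": [-0.003,0.044,0.003],"delta_rot": [0,0,0.1]}
  ],
  "grip": 0.5
}}

```text
clock: 1.85
tcp_pos: [0.4034, 0.3901, 0.2161]
eef_rot: [0.953, 0.304, 0.001, -0.002]
wrist_force: [-0.1, 0.5, -0.1]
width: 0.0424
```

{"op": "step_arm", "data": {
  "increments": [
    {"linear": [0.0015,0.044,0.003],"delta_rot": [0,0,0.1]},
    {"linear": [0.006,0.0435,0.003],"delta_rot": [0,0,0.1]},
    {"linear": [0.01,0.043,0.003],"delta_rot": [0,0,0.1]},
    {"linear": [0.0145,0.0415,0.003],"delta_rot": [0,0,0.1]},
    {"linear": [0.018,0.04,0.003],"delta_rot": [0,0,0.1]}
  ]
}}

```text
clock: 2.35
tcp_pos: [0.5399, 0.2063, 0.2011]
eef_rot: [0.999, 0.049, 0.002, -0.003]
wrist_force: [0.5, -0.0, -0.3]
width: 0.0429
```

```bash
python3 - <<'E'
from h import *
plan([.5665,.183,.19],1.85)
E
```

```text
clock 2.35 p [0.5399 0.2063 0.2011] rot left [-0.005 -0.004  0.065] F [ 0.5 -0.  -0.3] w 0.04287975417468589 k 1
[0.0242, 0.0259, 0.011] [-0.0052, -0.004, 0.0649]
```

{"op": "step_arm", "data": {
  "increments": [
    {"linear": [0.024,0.026,0.011],"delta_rot": [-0.005,-0.004,0.065]},
    {"linear": [0,0,0],"delta_rot": [0,0,0]}
  ]
}}

```text
clock: 2.55
tcp_pos: [0.5699, 0.1774, 0.1898]
eef_rot: [1.0, 0.011, 0.001, 0.0]
wrist_force: [-0.2, 0.5, -0.4]
width: 0.0426
```

```bash
python3 - <<'E'
from h import *
cal=get_calibration("wrist")
im=capture("wrist");cv2.imwrite("pics/w1.png",im)
for r in mark_of("wrist","drawer_handle")[:2]:print(r,atz("wrist",r["uv"],.104,cal))
plan([.5665,.183,.087],1.85)
E
```

```text
{'uv': [322.3, 232.7], 'conf': 0.82} [0.5695995  0.18216613 0.104     ]
clock 2.65 p [0.5679 0.1798 0.1907] rot left [-0.    -0.001 -0.007] F [0.6 1.  0.7] w 0.04241793128466106 k 3
[-0.0005, -0.0011, 0.0346] [-0.0001, -0.0003, -0.0022]
[-0.0005, -0.0011, 0.0346] [-0.0001, -0.0003, -0.0022]
[-0.0004, -0.0011, 0.0346] [-0.0001, -0.0003, -0.0022]
```

View pics/w1.png

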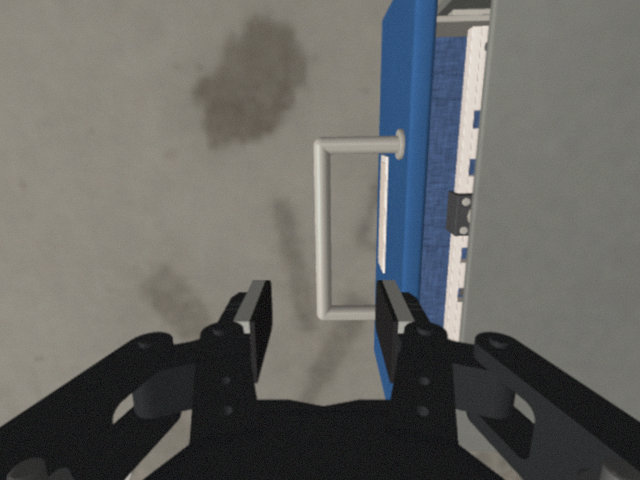

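The bar runs from (319,145) to (325,315), centred between the fingers. I'll go down.

{"op": "step_arm", "data": {
  "increments": [
    {"linear": [0,-0.001,0.035],"delta_rot": [0,0,-0.002]},
    {"linear": [0,-0.001,0.035],"delta_rot": [0,0,-0.002]},
    {"linear": [0,-0.001,0.033],"delta_rot": [0,0,-0.002]},
    {"linear": [0,0,0],"delta_rot": [0,0,0]}
  ]
}}

```text
clock: 3.05
tcp_pos: [0.5669, 0.1879, 0.0882]
eef_rot: [1.0, 0.02, 0.003, -0.002]
wrist_force: [-0.8, 0.5, -0.4]
width: 0.0428
```

{"op": "step_arm", "data": {
  "increments": [
    {"linear": [0,0,0],"delta_rot": [0,0,0]},
    {"linear": [0,0,0],"delta_rot": [0,0,0]},
    {"linear": [0,0,0],"delta_rot": [0,0,0]},
    {"linear": [0,0,0],"delta_rot": [0,0,0]},
    {"linear": [0,0,0],"delta_rot": [0,0,0]}
  ],
  "grip": 0,
  "newtons": 40
}}

```text
clock: 3.55
tcp_pos: [0.5669, 0.1902, 0.0913]
eef_rot: [1.0, 0.022, 0.004, -0.002]
wrist_force: [3.0, 1.4, -14.2]
width: 0.0085
```

{"op": "step_arm", "data": {
  "increments": [
    {"linear": [-0.02,0,0.001],"delta_rot": [0,0,0]},
    {"linear": [-0.025,0,0.001],"delta_rot": [0,0,0]},
    {"linear": [-0.025,0,0.001],"delta_rot": [0,0,0]},
    {"linear": [-0.025,0,0],"delta_rot": [0,0,0]},
    {"linear": [-0.02,0,0],"delta_rot": [0,0,0]}
  ]
}}

```text
clock: 4.05
tcp_pos: [0.4603, 0.1864, 0.0913]
eef_rot: [1.0, 0.021, 0.015, -0.004]
wrist_force: [5.5, 2.2, -15.7]
width: 0.0083
```

```bash
python3 - <<'E'
from h import *
plan([.434,.1788,.088],1.85)
E
```

```text
clock 4.05 p [0.4603 0.1864 0.0913] rot left [-0.008 -0.029  0.009] F [  5.5   2.2 -15.7] w 0.008255234185026057 k 1
[-0.0266, 0.0065, 0.0024] [-0.0084, -0.0292, 0.009]
```

{"op": "step_arm", "data": {
  "increments": [
    {"linear": [-0.012,0,0.002],"delta_rot": [0,-0.01,0]},
    {"linear": [-0.01,0,0.002],"delta_rot": [0,-0.01,0]},
    {"linear": [-0.008,0,0.001],"delta_rot": [0,-0.01,0]}
  ]
}}

```text
clock: 4.35
tcp_pos: [0.4348, 0.1856, 0.0913]
eef_rot: [1.0, 0.022, 0.006, -0.005]
wrist_force: [22.9, -3.9, -21.7]
width: 0.008
```

{"op": "step_arm", "data": {
  "increments": [
    {"linear": [-0.003,0,0.002],"delta_rot": [0,0,0]},
    {"linear": [-0.002,0,0.002],"delta_rot": [0,0,0]},
    {"linear": [-0.001,0,0],"delta_rot": [0,0,0]}
  ]
}}

```text
clock: 4.65
tcp_pos: [0.4351, 0.1855, 0.0915]
eef_rot: [1.0, 0.022, 0.012, -0.006]
wrist_force: [8.7, 2.8, -36.2]
width: 0.0078
```

```bash
python3 - <<'E'
from h import *
for c in ["scene","top"]:
    im=capture(c);cv2.imwrite(f"pics/{c}2.png",im)
    for t in ["drawer_handle","knob","middle_hole","feeler_gauge","tape_roll","drawer_floor"]:
        r=mark_of(c,t);print(c,t,[(np.round(x["uv"],1),round(x["conf"],2)) for x in r[:2]])
print(observe()["wrist_force"],observe()["tcp_pos"])
im=cv2.imread("pics/scene2.png");cv2.imwrite("pics/scene2z.png",cv2.resize(im[180:360,220:420],None,fx=3.3,fy=3.3,interpolation=cv2.INTER_CUBIC))
E
```

```text
scene drawer_handle [(array([363.2, 327.4]), 0.8)]
scene knob [(array([323.3, 280.1]), 0.61)]
scene middle_hole [(array([327.1, 287.3]), 0.74), (array([324.1, 280.6]), 0.23)]
scene feeler_gauge [(array([338. , 253.2]), 0.54), (array([386.7, 200.1]), 0.5)]
scene tape_roll [(array([276.8, 295.4]), 0.88), (array([338.1, 251.7]), 0.58)]
scene drawer_floor [(array([314.2, 273.6]), 0.94), (array([215.4, 326.6]), 0.35)]
top drawer_handle []
top knob [(array([298. , 286.9]), 0.5)]
top middle_hole [(array([413.2, 287. ]), 0.72), (array([297.1, 286.8]), 0.58)]
top feeler_gauge [(array([337.3, 258. ]), 0.71)]
top tape_roll [(array([258.1, 261.8]), 0.69)]
top drawer_floor [(array([301.7, 267. ]), 0.76)]
[  5.32840265  -1.99344072 -14.12897176] [0.43511354 0.18555971 0.09125227]
```

View pics/scene2z.png

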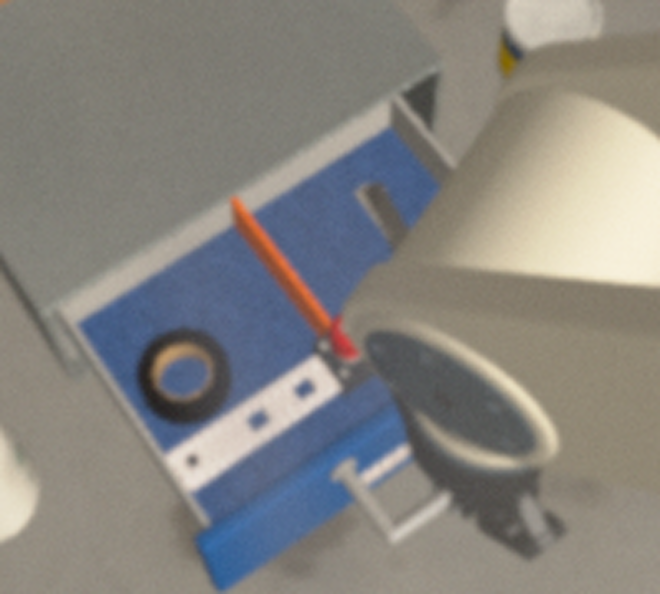

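View pics/top2.png

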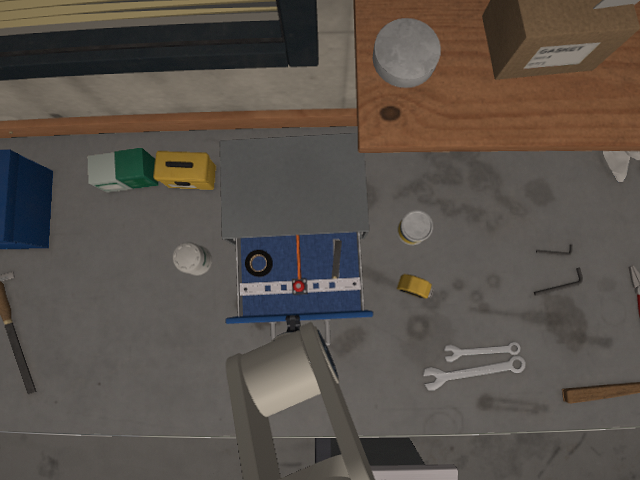

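```bash
python3 - <<'E'
from h import *
print("knob",atz("top",[298.2,287],.094), tri([ray("top",[298,287]),ray("scene",[323.3,280.1])]))
im=cv2.imread("pics/top2.png");cv2.imwrite("pics/top2z.png",cv2.resize(im[220:350,215:385],None,fx=4.6,fy=4.6,interpolation=cv2.INTER_CUBIC))
capture("top")
for r in silhouettes("top","knob")[:1]:print(r["uv"],r["conf"],atz("top",r["uv"],.096))
E
```

```text
knob [0.54911585 0.18289291 0.094     ] (array([0.55065041, 0.1848846 , 0.09641089]), [np.float64(0.0023510229404360744), np.float64(0.0023510229404360354)])
[298.4, 286.4] 0.54 [0.55028634 0.1823429  0.096     ]
```

View pics/top2z.png

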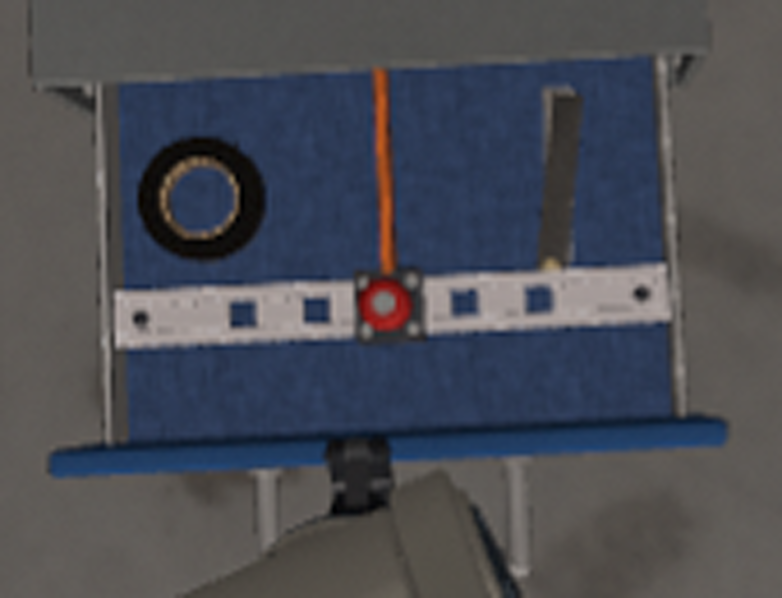

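Gauge right, roll left, so the divider goes left (+y). The drawer is at its stop. Releasing the handle.

{"op": "step_arm", "data": {
  "increments": [
    {"linear": [0,0,0],"delta_rot": [0,0,0]},
    {"linear": [0,0,0],"delta_rot": [0,0,0]},
    {"linear": [0,0,0],"delta_rot": [0,0,0]},
    {"linear": [0,0,-0.02],"delta_rot": [0,0,0]},
    {"linear": [0,0,-0.04],"delta_rot": [0,0,0]}
  ],
  "grip": 0.5
}}

```text
clock: 5.95
tcp_pos: [0.4324, 0.1845, 0.1513]
eef_rot: [1.0, 0.022, 0.009, -0.005]
wrist_force: [0.6, -0.6, -0.1]
width: 0.0426
```

{"op": "step_arm", "data": {
  "increments": [
    {"linear": [0,0,-0.04],"delta_rot": [0,0,-0.1]},
    {"linear": [0,0,0],"delta_rot": [0,0,-0.14]}
  ]
}}

```text
clock: 6.15
tcp_pos: [0.4337, 0.1852, 0.1976]
eef_rot: [0.989, 0.144, 0.013, -0.005]
wrist_force: [0.6, -0.0, -0.5]
width: 0.0427
```

```bash
python3 - <<'E'
from h import *
print(observe()["joint_pos"])
plan([.5485,.183,.18],91.85)
E
```

```text
[0.39794532 0.13795438 2.00421833 0.00408126 0.97229064 0.10620283]
clock 6.15 p [0.4337 0.1852 0.1976] rot left [ 0.012 -0.027 -1.314] F [ 0.6 -0.  -0.5] w 0.04266922615371993 k 10
[0.0109, 0.0035, 0.002] [0.0012, -0.0027, -0.1314]
[0.0103, 0.0049, 0.002] [0.0012, -0.0027, -0.1314]
[0.0096, 0.0062, 0.002] [0.0012, -0.0027, -0.1314]
[0.0087, 0.0074, 0.0019] [0.0012, -0.0027, -0.1314]
[0.0077, 0.0085, 0.0019] [0.0012, -0.0027, -0.1314]
[0.0065, 0.0094, 0.0019] [0.0012, -0.0027, -0.1314]
[0.0052, 0.0102, 0.0018] [0.0012, -0.0027, -0.1314]
[0.0038, 0.0108, 0.0018] [0.0012, -0.0027, -0.1314]
[0.0024, 0.0112, 0.0018] [0.0012, -0.0027, -0.1314]
[0.0009, 0.0114, 0.0018] [0.0012, -0.0027, -0.1314]
```

{"op": "step_arm", "data": {
  "increments": [
    {"linear": [0.011,0.0035,0.001],"delta_rot": [0.001,-0.003,-0.13]},
    {"linear": [0.01,0.005,0.001],"delta_rot": [0.001,-0.003,-0.13]},
    {"linear": [0.0095,0.006,0.001],"delta_rot": [0.001,-0.003,-0.13]},
    {"linear": [0.009,0.0075,0.001],"delta_rot": [0.001,-0.003,-0.13]},
    {"linear": [0.0075,0.0085,0.001],"delta_rot": [0.001,-0.003,-0.13]}
  ]
}}

```text
clock: 6.65
tcp_pos: [0.4924, 0.1855, 0.1989]
eef_rot: [0.885, 0.466, 0.009, -0.002]
wrist_force: [-0.9, 0.2, 1.1]
width: 0.0424
```

{"op": "step_arm", "data": {
  "increments": [
    {"linear": [0.0065,0.0095,0.001],"delta_rot": [0.001,-0.003,-0.13]},
    {"linear": [0.005,0.01,0.001],"delta_rot": [0.001,-0.003,-0.13]},
    {"linear": [0.004,0.011,0.001],"delta_rot": [0.001,-0.003,-0.13]},
    {"linear": [0.0025,0.011,0.001],"delta_rot": [0.001,-0.003,-0.13]},
    {"linear": [0.001,0.0115,0.001],"delta_rot": [0.001,-0.003,-0.13]}
  ],
  "grip": 0.6
}}

```text
clock: 7.15
tcp_pos: [0.5521, 0.1869, 0.1967]
eef_rot: [0.68, 0.733, 0.002, 0.002]
wrist_force: [0.5, -0.1, 0.8]
width: 0.0514
```

{"op": "step_arm", "data": {
  "increments": [
    {"linear": [0,0,0],"delta_rot": [0,0,0]}
  ]
}}

```text
clock: 7.25
tcp_pos: [0.5532, 0.1871, 0.197]
eef_rot: [0.679, 0.734, 0.003, 0.002]
wrist_force: [0.1, 0.1, -0.2]
width: 0.0511
```

```bash
python3 - <<'E'
from h import *
cal=get_calibration("wrist")
im=capture("wrist");cv2.imwrite("pics/w3.png",im)
for r in mark_of("wrist","knob")[:2]:print(r,atz("wrist",r["uv"],.084,cal))
for r in silhouettes("wrist","knob")[:1]:print(r["uv"],r["conf"],atz("wrist",r["uv"],.09,cal))
for r in mark_of("wrist","feeler_gauge")[:2]:print(r,atz("wrist",r["uv"],.016,cal))
plan([.5485,.183,.09],91.85)
E
```

```text
{'uv': [311.1, 229.8], 'conf': 0.62} [0.55454345 0.17766685 0.084     ]
{'uv': [309.5, 392.9], 'conf': 0.22} [0.69012352 0.18579021 0.084     ]
[316.0, 228.7] 0.6 [0.55187717 0.18106537 0.09      ]
{'uv': [227.9, 265.7], 'conf': 0.55} [0.6130027  0.10275689 0.016     ]
{'uv': [322.5, 37.7], 'conf': 0.46} [0.41741542 0.17500375 0.016     ]
clock 7.45 p [0.5514 0.1868 0.1967] rot left [ 0.006 -0.     0.041] F [ 1.5 -0.1 -0.1] w 0.05120866616678086 k 3
[-0.0012, -0.0013, 0.0356] [0.002, -0.0001, 0.0136]
[-0.0012, -0.0012, 0.0356] [0.002, -0.0001, 0.0136]
[-0.0012, -0.0011, 0.0356] [0.002, -0.0001, 0.0136]
```

View pics/w3.png

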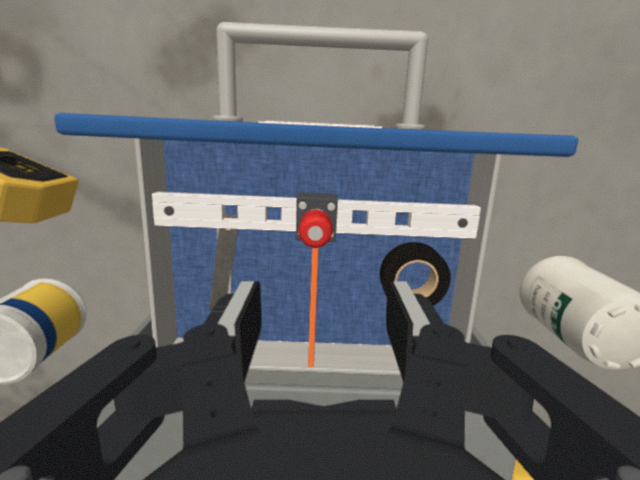

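Knob at (316,230) in the wrist view, the plate straight behind it, roll on the left, gauge on the right. Going down to just above the knob.

{"op": "step_arm", "data": {
  "increments": [
    {"linear": [-0.0015,-0.0005,0.03],"delta_rot": [0.002,0,0.014]},
    {"linear": [-0.0015,0,0.03],"delta_rot": [0.002,0,0.014]},
    {"linear": [-0.0015,0,0.025],"delta_rot": [0.002,0,0.014]},
    {"linear": [0,0,0],"delta_rot": [0,0,0]}
  ]
}}

```text
clock: 7.85
tcp_pos: [0.5505, 0.1828, 0.1118]
eef_rot: [0.7, 0.714, 0.002, 0.0]
wrist_force: [-0.5, -0.0, 0.1]
width: 0.0513
```

```bash
python3 - <<'E'
from h import *
cal=get_calibration("wrist")
im=capture("wrist");cv2.imwrite("pics/w4.png",im)
for r in silhouettes("wrist","knob")[:1]:print(r["uv"],r["conf"],atz("wrist",r["uv"],.09,cal))
plan([.5505,.182,.0665],91.85)
E
```

```text
[201.3, 295.8] 0.64 [0.56046045 0.12407134 0.09      ]
clock 7.95 p [0.5527 0.1836 0.1148] rot left [ 0.008 -0.003 -0.01 ] F [ 0.2 -0.3 -0.4] w 0.051621455277492 k 2
[-0.0009, -0.0013, 0.0241] [0.0038, -0.0016, -0.0049]
[-0.0008, -0.0012, 0.0241] [0.0038, -0.0016, -0.0049]
```

View pics/w4.png

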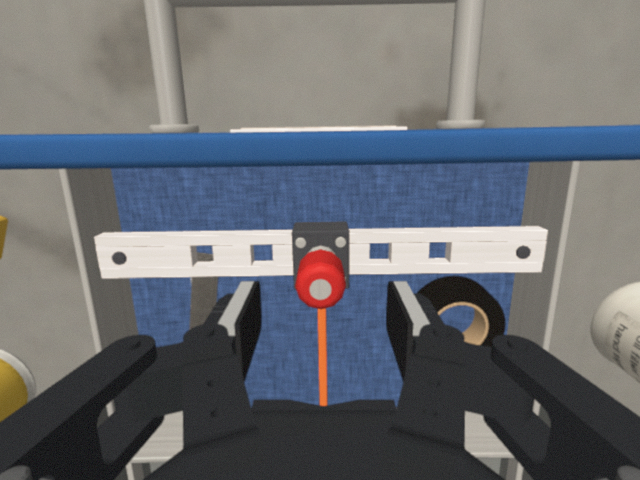

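```bash
python3 - <<'E'
from h import *
p=atz("wrist",[320,289],.096);print(p)
for z in(.065,.096,.11):print(z,proj("wrist",[.5505,.182,z]),proj("wrist",list(observe()["tcp_pos"][:2])+[z]))
E
```

```text
[0.55681805 0.18136453 0.096     ]
0.065 [321.72787457 254.69979929] [324.6342805  258.62371911]
0.096 [321.64741314 276.40209646] [325.05793965 280.93064945]
0.11 [321.60100722 288.89239761] [325.30163756 293.75932796]
```

{"op": "step_arm", "data": {
  "increments": [
    {"linear": [-0.0005,-0.0005,0.023],"delta_rot": [0.004,0,-0.004]},
    {"linear": [-0.0005,0,0.02],"delta_rot": [0.004,0,-0.004]},
    {"linear": [0,0,0],"delta_rot": [0,0,0]}
  ]
}}

```text
clock: 8.25
tcp_pos: [0.556, 0.1844, 0.0769]
eef_rot: [0.696, 0.718, 0.005, 0.001]
wrist_force: [-0.2, -0.2, -0.2]
width: 0.0514
```

```bash
python3 - <<'E'
from h import *
im=capture("wrist");cv2.imwrite("pics/w5.png",im)
plan([.552,.182,.0670],91.85)
E
```

```text
clock 8.3 p [0.5568 0.1846 0.0782] rot left [ 0.01  -0.006 -0.003] F [-0.5  0.7  0.2] w 0.05110471446811457 k 1
[-0.0026, -0.005, 0.0111] [0.0098, -0.0063, -0.0026]
```

View pics/w5.png

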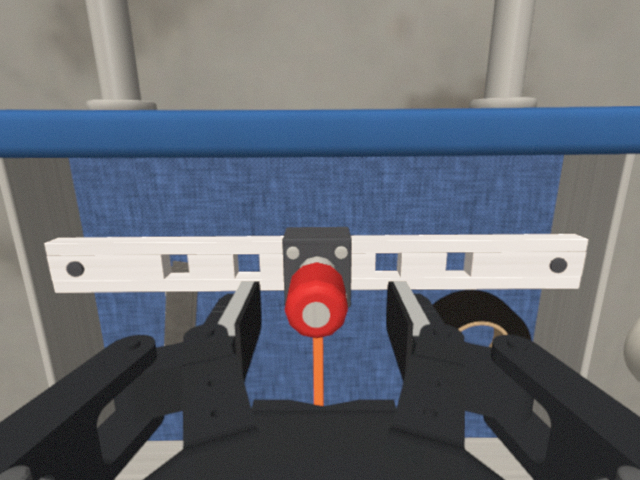

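```bash
python3 - <<'E'
from h import *
print(atz("wrist",[316,314],.096),observe()["tcp_pos"])
E
```

```text
[0.55444745 0.18091862 0.096     ] [0.55680424 0.18463965 0.07816789]
```

{"op": "step_arm", "data": {
  "increments": [
    {"linear": [-0.0025,-0.0035,0.005],"delta_rot": [0.008,-0.005,0]},
    {"linear": [0,0,0.005],"delta_rot": [0,0,0]},
    {"linear": [0,0,0],"delta_rot": [0,0,0]}
  ]
}}

```text
clock: 8.6
tcp_pos: [0.5554, 0.1828, 0.0718]
eef_rot: [0.697, 0.717, 0.003, 0.001]
wrist_force: [0.3, -0.5, -0.0]
width: 0.0511
```

{"op": "step_arm", "data": {
  "increments": [
    {"linear": [0,0,0],"delta_rot": [0,0,0]},
    {"linear": [0,0,0],"delta_rot": [0,0,0]},
    {"linear": [0,0,0],"delta_rot": [0,0,0]},
    {"linear": [0,0,0],"delta_rot": [0,0,0]}
  ],
  "grip": 0,
  "newtons": 40
}}

```text
clock: 9.0
tcp_pos: [0.5558, 0.1829, 0.0729]
eef_rot: [0.697, 0.717, 0.004, 0.002]
wrist_force: [0.0, -0.7, -2.2]
width: 0.0223
```

```bash
python3 - <<'E'
from h import *
s=observe();print(s["tcp_pos"],s["eef_rot"],s["wrist_force"],s["width"])
im=capture("wrist");cv2.imwrite("pics/w6.png",im)
E
```

```text
[0.55579222 0.18294965 0.07286301] [0.6967178  0.71733293 0.00385091 0.00171345] [ 0.03415447 -0.68366021 -2.20230735] 0.022303418584385476
```

View pics/w6.png

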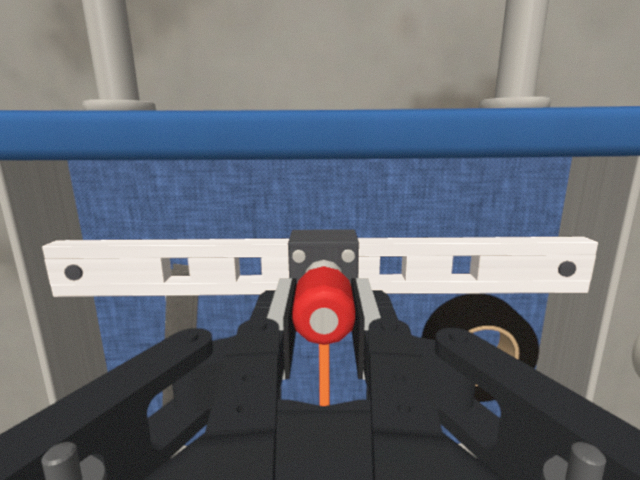

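Knob gripped between the pads (width 22.3 mm). Pulling up.

{"op": "step_arm", "data": {
  "increments": [
    {"linear": [0,0,-0.006],"delta_rot": [0,0,0]},
    {"linear": [0,0,-0.006],"delta_rot": [0,0,0]},
    {"linear": [0,0,-0.004],"delta_rot": [0,0,0]},
    {"linear": [0,0,0],"delta_rot": [0,0,0]}
  ]
}}

```text
clock: 9.45
tcp_pos: [0.5557, 0.1829, 0.089]
eef_rot: [0.697, 0.717, 0.004, 0.002]
wrist_force: [1.7, 1.0, -8.0]
width: 0.0223
```

```bash
python3 - <<'E'
from h import *
im=capture("wrist");cv2.imwrite("pics/w7.png",im)
im=capture("scene");cv2.imwrite("pics/s7.png",cv2.resize(im[180:360,220:420],None,fx=3.3,fy=3.3,interpolation=cv2.INTER_CUBIC))
plan([.5547,.2179,.0889],91.85)
E
```

```text
clock 9.55 p [0.5557 0.1829 0.0886] rot left [ 0.008 -0.003 -0.003] F [ 2.5  0.6 -7.4] w 0.0219156164283222 k 1
[0.035, 0.0, -0.0002] [0.0077, -0.0028, -0.0032]
```

View pics/w7.png

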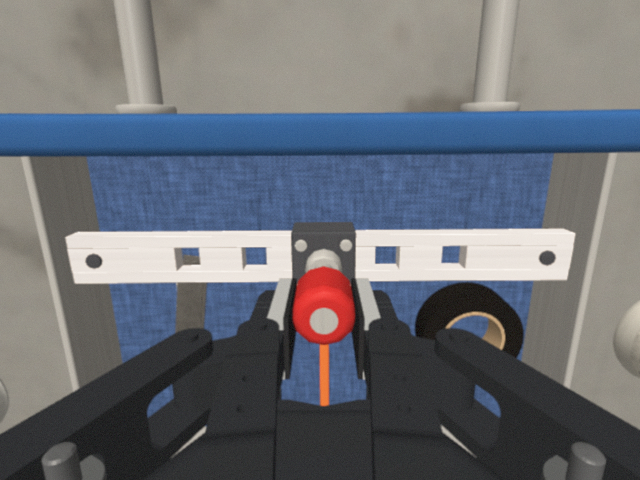

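{"op": "step_arm", "data": {
  "increments": [
    {"linear": [0.009,0,0],"delta_rot": [0,0,0]},
    {"linear": [0.009,0,0],"delta_rot": [0,0,0]},
    {"linear": [0.009,0,0],"delta_rot": [0,0,0]}
  ]
}}

```text
clock: 9.85
tcp_pos: [0.5547, 0.2099, 0.0881]
eef_rot: [0.697, 0.717, 0.003, 0.002]
wrist_force: [1.3, -1.5, -8.0]
width: 0.022
```

```bash
python3 - <<'E'
from h import *
plan([.5547,.2179,.0889],91.85)
E
```

```text
clock 9.85 p [0.5547 0.2099 0.0881] rot left [ 0.007 -0.001 -0.004] F [ 1.3 -1.5 -8. ] w 0.022012751645758416 k 1
[0.008, 0.0002, -0.0008] [0.0068, -0.001, -0.0042]
```

{"op": "step_arm", "data": {
  "increments": [
    {"linear": [0.006,0,-0.001],"delta_rot": [0,0,0]},
    {"linear": [0.002,0,0],"delta_rot": [0,0,0]},
    {"linear": [0,0,0],"delta_rot": [0,0,0]}
  ]
}}

```text
clock: 10.15
tcp_pos: [0.5543, 0.2206, 0.0888]
eef_rot: [0.696, 0.718, 0.003, 0.002]
wrist_force: [2.9, -1.2, -8.4]
width: 0.0224
```

```bash
python3 - <<'E'
from h import *
im=capture("wrist");cv2.imwrite("pics/w8.png",im)
plan([.5547,.2179,.0889],91.85)
E
```

```text
clock 10.2 p [0.5543 0.2205 0.0888] rot left [ 0.007 -0.001 -0.002] F [ 2.5  2.  -7.4] w 0.02232275826818941 k 1
[-0.0026, 0.0003, -0.0001] [0.0069, -0.0012, -0.0022]
```

View pics/w8.png

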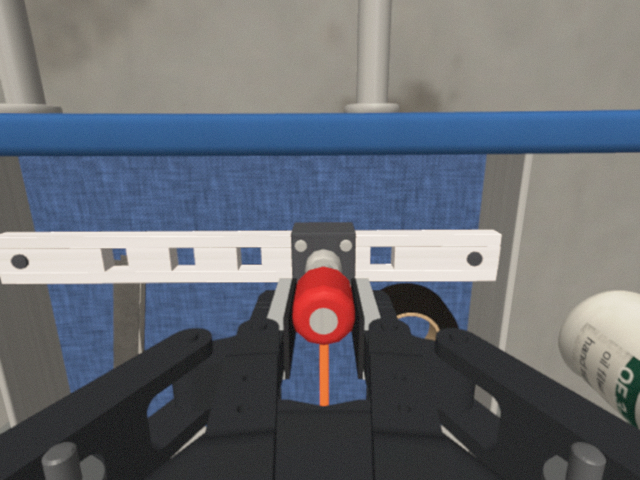

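The saddle sits about 2.6 mm past the hole (hole marks at 249 and 382, saddle at 323). I'll move it back.

{"op": "step_arm", "data": {
  "increments": [
    {"linear": [-0.0025,0,0],"delta_rot": [0,0,0]},
    {"linear": [0,0,0],"delta_rot": [0,0,0]}
  ]
}}

```text
clock: 10.4
tcp_pos: [0.5544, 0.2182, 0.0888]
eef_rot: [0.696, 0.718, 0.003, 0.002]
wrist_force: [3.6, -1.7, -8.1]
width: 0.0224
```

Now lowering to 0.0729.

{"op": "step_arm", "data": {
  "increments": [
    {"linear": [0,0,0.004],"delta_rot": [0,0,0]},
    {"linear": [0,0,0.004],"delta_rot": [0,0,0]},
    {"linear": [0,0,0.003],"delta_rot": [0,0,0]}
  ]
}}

```text
clock: 10.7
tcp_pos: [0.5545, 0.2181, 0.0777]
eef_rot: [0.697, 0.717, 0.004, 0.002]
wrist_force: [1.6, 0.9, -4.2]
width: 0.0225
```

{"op": "step_arm", "data": {
  "increments": [
    {"linear": [0,0,0.003],"delta_rot": [0,0,0]},
    {"linear": [0,0,0.002],"delta_rot": [0,0,0]},
    {"linear": [0,0,0.001],"delta_rot": [0,0,0]},
    {"linear": [0,0,0],"delta_rot": [0,0,0]}
  ]
}}

```text
clock: 11.1
tcp_pos: [0.5547, 0.218, 0.073]
eef_rot: [0.697, 0.717, 0.004, 0.002]
wrist_force: [-0.5, 0.0, -5.0]
width: 0.0224
```

```bash
python3 - <<'E'
from h import *
im=capture("wrist");cv2.imwrite("pics/w9.png",im)
im=capture("top");cv2.imwrite("pics/t9.png",cv2.resize(im[220:350,215:385],None,fx=4.6,fy=4.6,interpolation=cv2.INTER_CUBIC))
s=observe();print(s["tcp_pos"],s["wrist_force"],s["width"],s["clock"])
E
```

```text
[0.55480303 0.21805248 0.0728154 ] [-0.88462423  0.57711062  1.89216062] 0.022153015854720258 11.2
```

View pics/w9.png

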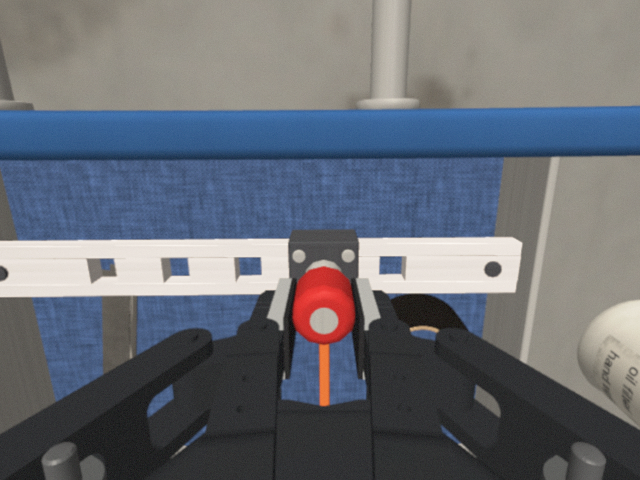

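View pics/t9.png

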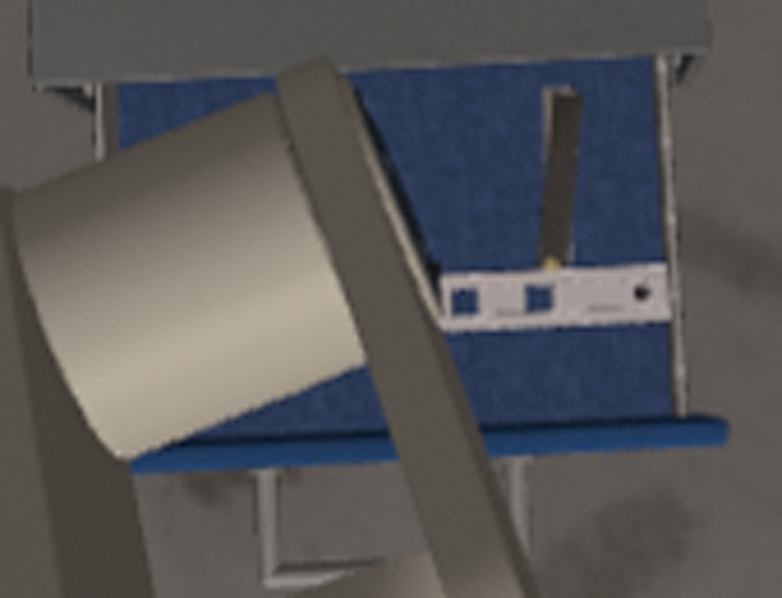

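The wrist view matches the pinned view from before the move (saddle at 289–358, hole marks at 249 and 393). The drawer front has not moved. Handing in.

```bash
python3 -c "
from bench import *
print(close_job());s=observe();print(s['tcp_pos'],s['wrist_force'],s['width'])"
```

```text
the job is handed in; nothing more can be done
None
the job is handed in; nothing more can be done
```

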